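# Fit a water-filter cartridge and tug-test its catch

### The arm

A 6-joint arm with a two-finger parallel gripper is mounted at the origin on a cart in front of the work surface, level with it; the furniture and walls round the work are solid. World frame = base frame: x ahead of the robot, y to its left, z up, the work surface at z = 0. Lengths are in m, angles in rad, forces in N, time in s.
With the tool pointing down it reaches from about 0.325 to 0.925 m from the base axis. Payload 3.1 kg.
Tool frame: the origin (TCP) lies on the mounting face of the last link; the fingertips stand 173 mm ahead of it and the grasp point (between the pads) lies 155 mm ahead of it; z points along the fingers, y is the line along which they close (so a half turn about z gives the same grasp; the last joint's range is limited). The gripper opens to 85 mm and grips with 20 to 120 N. Pads are 22 mm wide; open, the fingers measure 114 mm over their backs; the gripper's body (76 mm by 85 mm) begins 54 mm behind the grasp point. The pads swing forward as they close: fully open they stand 13 mm farther back than shut.
Start: joints at [-1.304, 0.217, 1.613, -0, 1.311, -0.112], TCP at [0.231, -0.581, 0.405] pointing down, gripper open.
Joint ranges: [-2.75, 2.75], [-0.78, 2.1], [0.31, 2.55], [-1.13, 4.27], [0.13, 2.63], [-2.58, 2.58]. Speed limits (rad/s): [2.79, 2.79, 3.14, 3.14, 3.14, 3.14].

### API

Orientations are given as a unit quaternion [x, y, z, w].
In Python, from plant import robot, eyes, order gives the robot as it stands.
- The arm moves only by the tool apply_moves, never from a script. Its argument "motion" is a list of rows, each a list of 5 numbers: the shift along the tool's x, y, z in cm, then the turn about the tool's z in rad, then the finger opening in cm, from 0 to 8.54. In form: [[tx, ty, tz, yaw, hand], ...]. A call has 1 to 8 rows; each row is the pose to reach, as a shift and turn from the pose commanded when the call began, along the tool's axes at that moment; what a row does not reach only later rows make up. A row lasts 1/8 s, in which the tool goes at most 62.5 mm and 10.7 degrees, less where a joint would pass 70% of its speed; a pose out of reach is approached as far as the arm can. A call with a gripper value outside its range is refused whole. The fingers move at their own pace and stop on an object; "force" is the grip in N (left out, the last holds). Time passes only in rows, so rows that repeat a pose let the fingers close. It gives the time, the measured TCP pose, the force, the opening and the grip force at its end, in the units of the state.
- robot.observe(): the state, without advancing time (a new reading comes with each control period).
- eyes.read_camera(name): name is "side" or "top" or "wrist"; returns a dict with "pixels" (420x560x3 uint8, blue, green, red), "z_map" (420x560 float32, m along the optical axis (not along the pixel's ray), 0 where there is no reading), "K" (3x3 intrinsics, pixels), "camera_from_world" (4x4, takes a point from world to camera coordinates). Camera axes: x right, y down, z forward; pixel columns grow to the right and rows downward; lengths in m; the calibration is good to about 2 mm. A picture is of the moment at which its call begins.
- order.sign_off(): hands the job in; it is judged then, once.
Trained networks look in the newest picture that a camera, given by its name, has taken for a name from the list of things; names that differ only in an ending like _2 or _b are one class to them, and where a whole thing is asked for, a point or a joint stands for the part that bears it (a point fixed in the world has none). Each returns a list of dicts, best first, with "p" (0 to 1); they miss things now and then, are a little off and sometimes report something else, mostly with a low value. They report only what shows in the picture. A call takes as long as a camera call. They do not tell look-alikes from the thing itself.
- eyes.boxes_of(camera, thing): "position" ([column, row] in pixels, amid what is visible of it).
The state is a dict: "clock": time; "q": joint angles; "dq": joint speeds; "effort": joint torques, N m; "eef_pos": TCP position; "eef_rot": TCP orientation; "contact_force": force on the tool from outside, world axes, zero at the start; "ft_torque": the same for the moment, N m; "width": finger opening in m; "grip_force": force on a finger pad.
Only numpy, scipy, OpenCV 4.12 (cv2) and the standard library are available. Lean on these libraries where they do the work, as an engineer would, in place of code of your own. Each camera call takes 0.05 s, during which the arm holds its last target. There are 200 camera calls.

### The job

Fit the water-filter cartridge into the two-bay filter unit so that a catch really holds it: press it straight down in a bay until it is fully home, then tug its orange sprung handle straight up with about 12 N for a good second. One bay's catch is worn, which cannot be seen, and lets the cartridge come up when tugged; in that case fit it in the other bay and tug-test it there. Never press or tug the handle with more than about 18 N, and leave the cartridge home and let go in the bay that held it, with the other things on the worktop undisturbed.

Things in the scene. Friction and masses are not known exactly. Their poses are not given: they have to be found in the camera images.
- cartridge: Loose filter cartridge, 180 g, 134 mm tall, standing on its plug. Origin: centre of the plug's underside, z up. Upwards: blue round plug 0-52 mm (diameter 44, 40 at the lowest 3 mm, groove of 34 for the catch at 10-30 mm), white canister 52-92 mm (diameter 54), gap with a thin stem 92-106 mm, orange handle bar 106-134 mm, 18 mm thick along x, 44 mm long along y.
- handle_grip (a point): Point to grip on the orange handle bar: on the cartridge's axis, 124 mm above its origin, 10 mm below the bar's top; pinch across the 18 mm thickness (x axis).
- handle (a joint): Travel in m of the handle along the cartridge's axis on its two-way spring of 8000 N/m: 0 at rest, positive when pulled up (0.0015 = 12 N), negative when pressed down; stops at +-0.005. The reading is as noisy as the poses.
- filter_unit: White filter unit fixed to the worktop, 100 (x) by 190 (y) by 60 mm high, with a water fitting 22 mm long on each short side. Origin: centre of its underside. Two round bays in its top, bore 47 mm with a 3 mm chamfer, 50 mm deep, at y = +45 mm (left) and -45 mm (right), each ringed in blue, outwardly alike. They take the cartridge in any yaw.
- left_seat (a point): Centre of the left bay's floor, 50 mm below the unit's top, axes as the unit's; the cartridge's origin lies here when fully home. In each bay a hidden spring catch snaps into the plug's groove in the last 20 mm and takes under 12 N to pass. The sound catch lets the cartridge rise 2 to 8 mm (it varies), then holds over 25 N; the worn one lets it out at under 7 N. Which is which changes.
- right_seat (a point): The same point of the right bay (its floor's centre, 50 mm below the unit's top, axes as the unit's).
- mug_1: Small striped cup at the back left, 65x88x50 mm, a bystander. Origin under its centre.
- glass_1: Clear glass at the left, 79 mm wide, 90 mm tall, a bystander. Origin under its centre.
- oil_bottle: Oil bottle with a cork at the right, 62 mm wide, 149 mm tall, a bystander. Origin under its centre.
- salt_cellar: Round wooden salt cellar at the right front, 70 mm wide, 68 mm tall, a bystander. Origin under its centre.
Things that resemble listed ones, but are neither listed nor needed, are in the scene too. What is shaped like the cartridge but purple is not meant.

How it is judged:
By the outcome, as a careful person would: the job done as asked, in the order asked, and still so for the second after the job is handed in, with the robot touching nothing.
It also fails if it takes over 72 s, if anything falls off the work surface, if the arm or the gripper's body presses on something with over 40 N, if the wrist force passes 120 N, or if a joint passes its speed limit or range.

## Working session

There is one attempt and no reset: what is moved stays moved. The work goes in short steps, Python scripts to look and compute and a tool call to move; the robot and the scene stay as the last step left them, time stands still between calls to the robot, and variables do not carry over. Pictures are saved under pics/ and viewed, at most 10 in all, crops included, and the job is handed in when it is done.

Besides the shell and the picture viewer there is one more tool, called after "Call:" as a command line: name --pt "numbers of a row" for each row, then --argument value for the rest. apply_moves: Moves the arm, as the interface text tells. Its arguments: {"type":"object","properties":{"motion":{"type":"array"},"force":{"type":"number"}},"required":["motion"]}

```bash
mkdir -p pics; cat > h.py <<'E'
import numpy as np, cv2
from plant import robot, eyes, order
def shot(n,f=None):
    d=eyes.read_camera(n)
    if f: cv2.imwrite('pics/'+f,d['pixels'])
    return d
def cloud(d):
    z=d['z_map'];K=d['K'];v,u=np.indices(z.shape)
    P=np.stack([(u-K[0,2])/K[0,0]*z,(v-K[1,2])/K[1,1]*z,z],-1)
    T=np.linalg.inv(d['camera_from_world']);W=P@T[:3,:3].T+T[:3,3];W[z<=0]=np.nan
    return W
E
python3 - <<'E'
from h import *
ims=[]
for n in ['top','side']:
    d=shot(n);W=cloud(d);ims.append(d['pixels']);np.savez(n,W=W,px=d['pixels'])
    for t in ['cartridge','handle_grip','filter_unit','mug_1','glass_1','oil_bottle','salt_cellar']:
        for r in eyes.boxes_of(n,t)[:3]:
            c,w=map(int,r['position']);print(n,t,round(r['p'],2),c,w,np.round(W[w,c],3))
cv2.imwrite('pics/a.png',cv2.resize(np.vstack(ims),(800,1200))[:600]);cv2.imwrite('pics/top.png',ims[0]);cv2.imwrite('pics/side.png',ims[1])
s=robot.observe();print(s)
E
```

```text
top cartridge 0.78 216 189 [0.543 0.187 0.137]
top cartridge 0.58 199 224 [0.434 0.241 0.119]
top handle_grip 0.45 195 229 [0.418 0.251 0.137]
top filter_unit 0.76 315 195 [ 0.531 -0.126  0.062]
top mug_1 0.72 152 175 [0.602 0.421 0.007]
top glass_1 0.63 157 221 [0.446 0.402 0.006]
top glass_1 0.37 397 232 [nan nan nan]
top oil_bottle 0.66 396 179 [ 0.58  -0.384  0.095]
top salt_cellar 0.96 398 230 [ 0.418 -0.399  0.049]
top salt_cellar 0.68 316 192 [ 0.541 -0.13   0.058]
side cartridge 0.63 237 192 [0.412 0.231 0.078]
side cartridge 0.58 268 192 [0.515 0.186 0.074]
side handle_grip 0.69 235 180 [0.412 0.244 0.12 ]
side filter_unit 0.68 329 241 [ 0.531 -0.218  0.06 ]
side filter_unit 0.44 269 177 [0.527 0.2   0.125]
side glass_1 0.76 225 179 [0.412 0.354 0.087]
side oil_bottle 0.93 382 266 [ 0.575 -0.42   0.068]
side salt_cellar 0.82 322 290 [ 0.383 -0.43   0.058]
{'clock': 0.8, 'q': array([-1.30420598e+00,  2.16848388e-01,  1.61339875e+00, -1.59888457e-05,
        1.31129350e+00, -1.12206983e-01]), 'dq': array([ 0.00089313, -0.00124032,  0.00019793, -0.00043429,  0.00072878,
       -0.00056508]), 'effort': array([ 1.50381343e-04, -3.96829998e+01, -3.04235029e+01, -1.97346303e-04,
        5.23297604e-04,  4.74380812e-06]), 'eef_pos': array([ 0.23114388, -0.58069581,  0.40473296]), 'eef_rot': array([ 9.82117238e-01,  1.88270363e-01, -5.69818488e-06,  2.65264379e-05]), 'contact_force': array([-0.12433165, -0.25076938, -0.62640498]), 'ft_torque': array([-0.01541364, -0.02135947,  0.03953629]), 'grip_force': 0.0, 'width': 0.08568824530704172}
```

View pics/top.png

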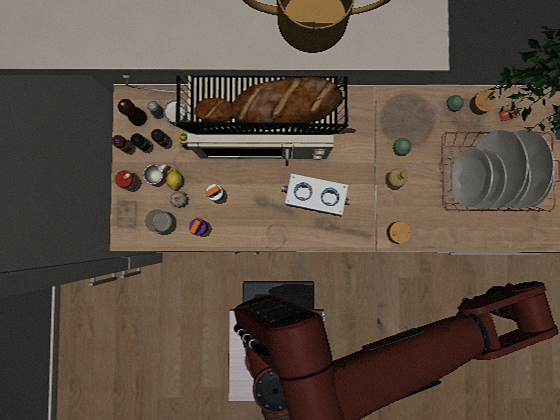

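```bash
python3 - <<'E'
from h import *
a=np.load('top.npz');b=np.load('side.npz')
A=cv2.resize(a['px'][150:270,130:270],(700,600),interpolation=cv2.INTER_CUBIC)
B=cv2.resize(b['px'][150:280,180:380],(800,520),interpolation=cv2.INTER_CUBIC)
cv2.imwrite('pics/c1.png',A);cv2.imwrite('pics/c2.png',B)
E
```

```text
(no output)
```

View pics/c2.png

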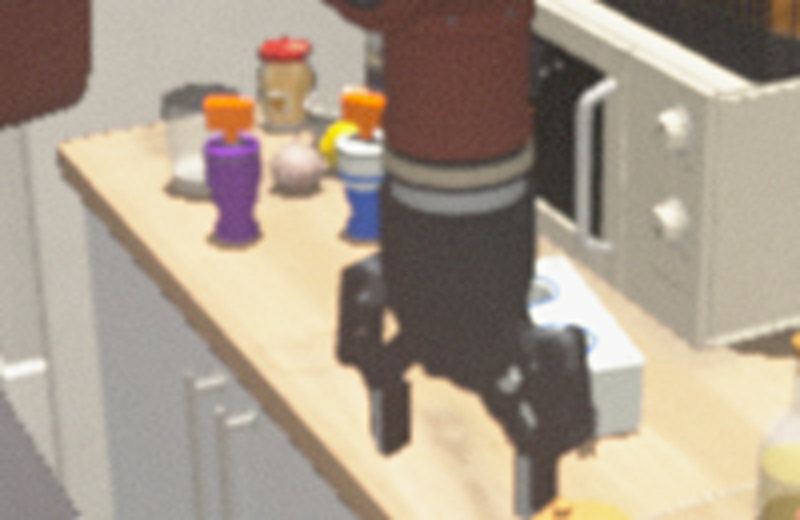

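The top view shows two cartridge-shaped things. The one at (216,189) has a white canister and blue plug, so it is the target. The one at (199,227) is purple, the decoy. The side crop confirms this. The filter unit is at (316,194), turned slightly, and the oven stands behind it.

```bash
python3 - <<'E'
from h import *
a=np.load('top.npz');W=a['W'];px=a['px']
hsv=cv2.cvtColor(px,cv2.COLOR_BGR2HSV)
x,y,z=W[...,0],W[...,1],W[...,2]
m=(z>.05)&(z<.07)&(abs(y+.128)<.16)&(abs(x-.53)<.12)
P=W[m];r=cv2.minAreaRect((P[:,:2]*1000).astype(np.float32));print('unit',r,m.sum())
M=(m*255).astype(np.uint8);cs=cv2.findContours(M,cv2.RETR_CCOMP,cv2.CHAIN_APPROX_NONE)
T=lambda c,w,h,d:None
for n in ['top']:
    d=shot(n);K=d['K'];Ti=np.linalg.inv(d['camera_from_world'])
def at(c,w,h):
    r=Ti[:3,:3]@np.linalg.solve(K,[c,w,1.]);o=Ti[:3,3];return o+r*(h-o[2])/r[2]
print('cam',Ti[:3,3])
# blue rings
mb=(hsv[...,0]>100)&(hsv[...,0]<130)&(hsv[...,1]>90);mb[:, :280]=0;mb[:,350:]=0;mb[:170]=0;mb[220:]=0
n,l,s,c=cv2.connectedComponentsWithStats(mb.astype(np.uint8))
for i in range(1,n):
    if s[i,4]>8:
        bb=s[i];print('ring',bb,np.round(at(bb[0]+bb[2]/2-.5,bb[1]+bb[3]/2-.5,.06),4),np.round(at(*c[i],.06),4))
ys,xs=np.where(m);print('top centroid',np.round(at(xs.mean(),ys.mean(),.06),4))
# orange
mo=(hsv[...,0]<18)&(hsv[...,1]>190)&(hsv[...,2]>120);mo[:175]=0;mo[205:]=0;mo[:,:205]=0;mo[:,228:]=0
ys,xs=np.where(mo);Q=np.array([at(u,v,.134) for u,v in zip(xs,ys)]);print('handle',mo.sum(),Q.mean(0),cv2.minAreaRect((Q[:,:2]*1000).astype(np.float32)))
o=(z>.1)&(x>.55)&(x<.9)&(y>-.2)&(y<.2);print('oven',np.nanpercentile(x[o],[0.5,2,10]),np.nanmax(z[o]))
for nm,c0 in [('near',(.543,.187))]:
    k=(z>.02)&(np.hypot(x-c0[0],y-c0[1])<.1);
    print(np.round(W[k][::12],3))
E
```

```text
unit ((535.4872436523438, -128.54916381835938), (189.88311767578125, 101.0791015625), 78.51190185546875) 1463
cam [ 0.39823578 -0.01563311  1.65154051]
ring [295 182  10   7  13] [ 0.5637 -0.0756  0.06  ] [ 0.5665 -0.073   0.06  ]
ring [306 183   6  11  12] [ 0.5539 -0.1051  0.06  ] [ 0.5551 -0.1089  0.06  ]
ring [323 188  14   4  15] [ 0.5492 -0.1738  0.06  ] [ 0.5506 -0.1752  0.06  ]
ring [328 193  11  13  20] [ 0.5181 -0.1851  0.06  ] [ 0.5122 -0.1918  0.06  ]
ring [295 194  16   7  21] [ 0.5244 -0.0854  0.06  ] [ 0.5219 -0.0836  0.06  ]
top centroid [ 0.5351 -0.1286  0.06  ]
handle 48 [0.53807502 0.19878389 0.134     ] ((537.3561401367188, 198.79861450195312), (14.391703605651855, 41.228389739990234), 30.135753631591797)
oven [0.65113199 0.65903517 0.68867072] 0.8506007984966075
[[0.563 0.21  0.089]
 [0.559 0.195 0.1  ]
 [0.552 0.187 0.137]
 [0.548 0.19  0.14 ]
 [0.546 0.197 0.13 ]
 [0.543 0.21  0.132]
 [0.547 0.177 0.095]
 [0.54  0.188 0.13 ]
 [0.537 0.203 0.133]
 [0.533 0.222 0.133]
 [0.537 0.19  0.092]
 [0.53  0.202 0.14 ]
 [0.537 0.175 0.054]
 [0.531 0.19  0.089]
 [0.527 0.205 0.096]
 [0.522 0.214 0.124]
 [0.524 0.18  0.096]
 [0.521 0.193 0.094]
 [0.518 0.199 0.095]
 [0.515 0.199 0.092]
 [0.513 0.192 0.07 ]]
```

Call:
apply_moves --pt "4.1 -4.3 0 -0.12 8.5" --pt "8.2 -8.7 0 -0.24 8.5" --pt "12.3 -13.1 0 -0.36 8.5" --pt "16.4 -17.4 0 -0.5 8.5" --pt "20.5 -21.8 0 -0.65 8.5" --pt "24.6 -26.2 0 -0.8 8.5" --pt "28.7 -30.5 0 -0.95 8.5" --pt "32.8 -34.9 0 -1.1 8.5" --force 40

```text
clock: 1.85
eef_pos: [0.4072, -0.1333, 0.4053]
eef_rot: [0.737, 0.675, 0.0, 0.001]
contact_force: [1.2, -0.4, -0.5]
width: 0.0848
grip_force: 0.0
```

```bash
cat >> h.py <<'E'
from scipy.spatial.transform import Rotation as R
def go(x,y,z,deg=None):
    s=robot.observe();r=R.from_quat(s['eef_rot']).as_matrix()
    t=r.T@(np.array([x,y,z])-s['eef_pos'])*100
    a=np.degrees(np.arctan2(r[1,1],r[0,1]));yw=0 if deg is None else -np.radians((deg-a+180)%360-180)
    print('move',np.round(t,2),'yaw',round(yw,3),'| y-angle',round(a,1),'pos',np.round(s['eef_pos'],4),'t',s['clock'],'q6',round(s['q'][5],2),'F',np.round(s['contact_force'],1),'w',round(s['width'],4),'g',s['grip_force'],'tilt',np.round(r[:,2],4))
E
python3 - <<'E'
from h import *
go(.538,.199,.405,30)
E
```

```text
move [3.425e+01 1.013e+01 2.000e-02] yaw -0.611 | y-angle -5.0 pos [ 0.4072 -0.1333  0.4053] t 1.85 q6 -0.39 F [ 1.2 -0.4 -0.5] w 0.0848 g 0.0 tilt [ 1.8e-03 -8.0e-04 -1.0e+00]
```

Call:
apply_moves --pt "5.7 1.7 0 -0.1 8.5" --pt "11.4 3.4 0 -0.2 8.5" --pt "17.1 5.1 0 -0.3 8.5" --pt "22.8 6.8 0 -0.4 8.5" --pt "28.5 8.5 0 -0.5 8.5" --pt "34.3 10.1 0 -0.61 8.5" --pt "34.3 10.1 0 -0.61 8.5"

```text
clock: 2.72
eef_pos: [0.5395, 0.2006, 0.4045]
eef_rot: [0.5, 0.866, 0.001, -0.0]
contact_force: [0.0, -0.9, -0.1]
width: 0.0849
grip_force: 0.0
```

```bash
cat >> h.py <<'E'
def proj(d,p):
    c=d['camera_from_world']@np.append(p,1);k=d['K']@c[:3];return k[:2]/k[2]
def at(d,c,w,h):
    Ti=np.linalg.inv(d['camera_from_world']);r=Ti[:3,:3]@np.linalg.solve(d['K'],[c,w,1.]);o=Ti[:3,3];return o+r*(h-o[2])/r[2]
E
python3 - <<'E'
from h import *
d=shot('wrist','w1.png');W=cloud(d)
for t in ['cartridge','handle_grip']:
    for r in eyes.boxes_of('wrist',t)[:3]:
        c,w=map(int,r['position']);print(t,r['p'],c,w,W[w,c])
hsv=cv2.cvtColor(d['pixels'],cv2.COLOR_BGR2HSV)
mo=(hsv[...,0]<18)&(hsv[...,1]>170)&(hsv[...,2]>90)
n,l,s,c=cv2.connectedComponentsWithStats(mo.astype(np.uint8))
for i in range(1,n):
    if s[i,4]>150:
        m=(l==i);P=W[m];P=P[~np.isnan(P[:,0])];h=np.percentile(P[:,2],85);k=P[abs(P[:,2]-.134)<.006]
        print(s[i],np.round(c[i]),'h',h,len(k))
        if len(k)>20: print(np.round(k.mean(0),4),cv2.minAreaRect((k[:,:2]*1000).astype(np.float32)))
go(.538,.199,.405,30)
E
```

```text
cartridge 0.75 276 190 [0.53146436 0.21326299 0.13242006]
cartridge 0.69 196 82 [0.43820166 0.25608482 0.13449127]
handle_grip 0.92 184 76 [0.42862743 0.25537028 0.13414725]
handle_grip 0.73 279 203 [0.53916647 0.20493753 0.13351689]
[159  45  55  62 751] [188.  76.] h 0.13367515537440905 571
[0.4284 0.2561 0.1326] ((428.4147644042969, 255.49017333984375), (17.805500030517578, 42.8388671875), 62.22207260131836)
[ 267  175   20   53 1008] [277. 201.] h 0.1341667281625477 946
[0.5375 0.2042 0.1333] ((537.875244140625, 202.9530029296875), (16.170345306396484, 43.13930130004883), 30.389759063720703)
move [ 0.23  0.06 -0.06] yaw -0.006 | y-angle 29.7 pos [0.5387 0.1967 0.4044] t 2.875 q6 -0.29 F [-0.  -0.4 -0.4] w 0.085 g 0.0 tilt [-7.e-04 -8.e-04 -1.e+00]
```

View pics/w1.png

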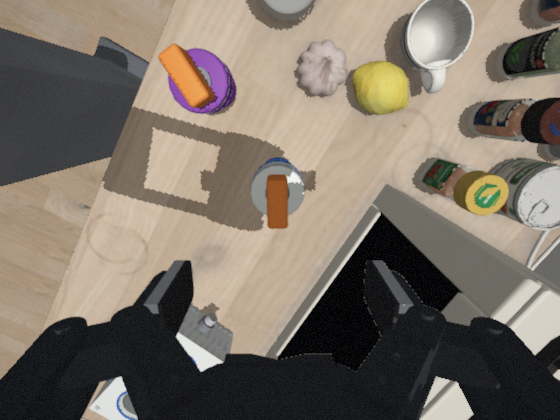

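The wrist view shows the white and blue cartridge at (277,201), its bar running along the image's vertical and so across the fingers. The purple decoy is at (188,76). Fingers fit on either side of the target.

Call:
apply_moves --pt "0.4 0.15 3.0 0 8.5" --pt "0.4 0.15 7.0 0 6.5" --pt "0.4 0.15 10.5 0 5.0" --pt "0.4 0.15 12.6 0 4.5" --pt "0.4 0.15 12.6 0 3.0" --pt "0.4 0.15 12.6 0 1.0" --pt "0.4 0.15 12.6 0 1.0" --pt "0.4 0.15 12.6 0 1.0" --force 40

```text
clock: 3.88
eef_pos: [0.5385, 0.2013, 0.2796]
eef_rot: [0.502, 0.865, 0.001, 0.001]
contact_force: [0.7, 0.2, -1.2]
width: 0.0173
grip_force: 43.2
```

```bash
python3 - <<'E'
from h import *
go(.538,.203,.279)
d=shot('side','s2.png');cv2.imwrite('pics/s2c.png',cv2.resize(d['pixels'][120:250,180:380],(800,520)))
E
```

```text
move [0.17 0.04 0.06] yaw 0 | y-angle 29.7 pos [0.5385 0.2013 0.2796] t 3.875 q6 -0.28 F [ 0.7  0.2 -1.2] w 0.0173 g 43.17863881587982 tilt [ 1.6e-03  3.0e-04 -1.0e+00]
```

View pics/s2c.png

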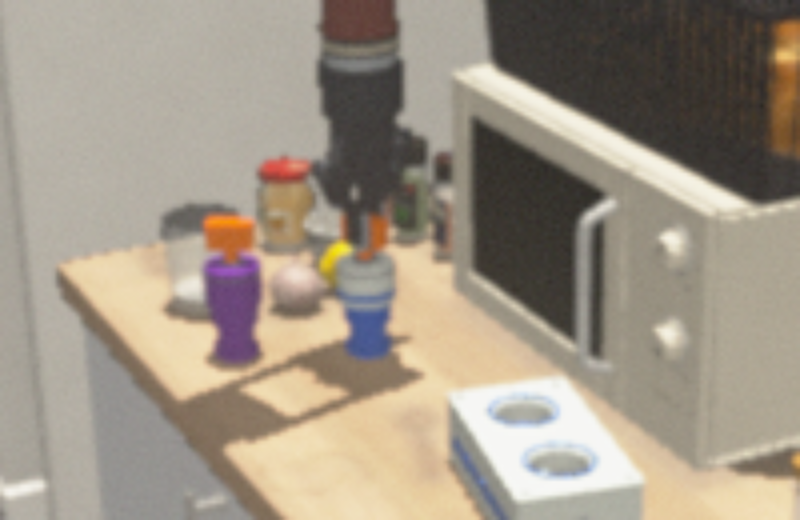

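Call:
apply_moves --pt "0 0 -4 0 1.0" --pt "0 0 -10 0 1.0" --pt "-5.1 -2.75 -10 0 1.0" --pt "-10.1 -5.5 -10 0 1.0" --pt "-15.2 -8.25 -10 0 1.0" --pt "-20.3 -11 -10 0 1.0" --pt "-24 -13.0 -10 0 1.0" --pt "-24 -13.0 -10 0 1.0" --force 60

```text
clock: 4.92
eef_pos: [0.5441, -0.0742, 0.379]
eef_rot: [0.504, 0.864, -0.0, 0.0]
contact_force: [0.1, -0.2, -1.7]
width: 0.0171
grip_force: 63.2
```

```bash
python3 - <<'E'
from h import *
d=shot('wrist','w2.png');W=cloud(d);np.savez('w2',W=W)
go(.544,-.0845,.379)
x,y,z=W[...,0],W[...,1],W[...,2]
m=(z>.052)&(z<.068)&(abs(y+.128)<.13)&(abs(x-.535)<.1)
r=cv2.minAreaRect((W[m][:,:2]*1000).astype(np.float32));print(r,np.median(z[m]))
d=shot('side','s3.png');cv2.imwrite('pics/s3c.png',cv2.resize(d['pixels'][120:280,220:380],(600,600)))
W=cloud(d);x,y,z=W[...,0],W[...,1],W[...,2]
m=(z>.055)&(z<.065)&(abs(y+.128)<.13)&(abs(x-.535)<.1)
r=cv2.minAreaRect((W[m][:,:2]*1000).astype(np.float32));print(r)
E
```

```text
move [-1.03 -0.59 -0.02] yaw 0 | y-angle 29.5 pos [ 0.544  -0.0727  0.3788] t 4.975 q6 -0.78 F [-0.3  0.1 -1.4] w 0.0171 g 63.23249101638794 tilt [ 0.e+00  6.e-04 -1.e+00]
((551.4226684570312, -117.90927124023438), (216.16830444335938, 126.34642791748047), 78.62805938720703) 0.05975660943351013
((547.61376953125, -124.81863403320312), (218.6181640625, 132.53060913085938), 77.79447174072266)
```

View pics/w2.png

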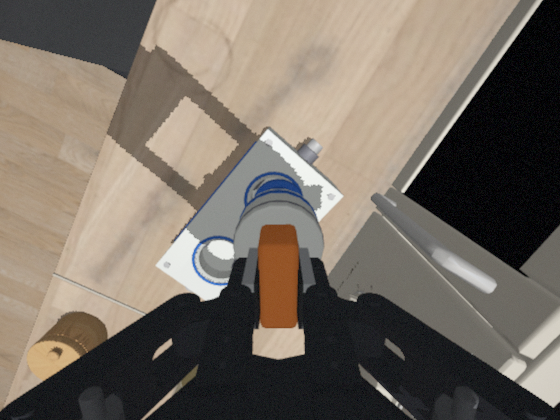

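View pics/s3c.png

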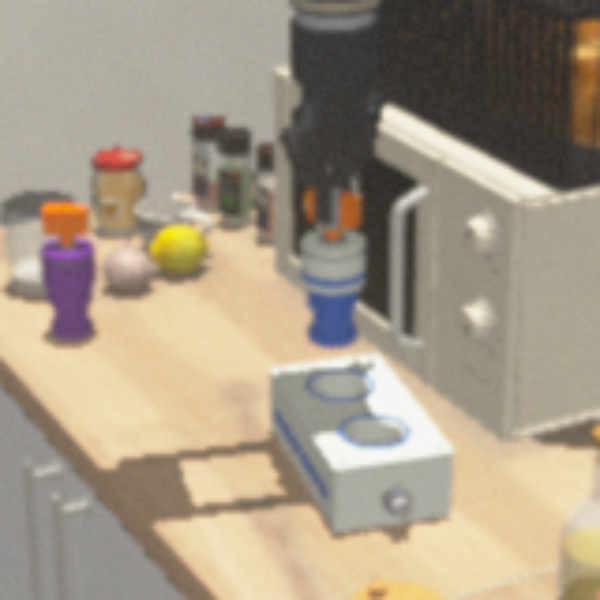

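The wrist view shows the cartridge held upright, with the left bay's ring at (272,190) and the right bay's at (215,260). The side crop agrees: plug hangs above and beyond the left bay, crop pixel (340,385). I'll fit circles to the rings and the canister top.

```bash
cat > fit.py <<'E'
from h import *
from scipy.optimize import least_squares
def circ(P,r=None):
    f=lambda p:np.hypot(P[:,0]-p[0],P[:,1]-p[1])-(p[2] if r is None else r)
    s=least_squares(f,[*P.mean(0),.025],loss='soft_l1',f_scale=.001);return np.round(s.x,4),round(np.abs(s.fun).mean(),4),len(P)
def rings(d,guess):
    hsv=cv2.cvtColor(d['pixels'],cv2.COLOR_BGR2HSV)
    m=(hsv[...,0]>98)&(hsv[...,0]<130)&(hsv[...,1]>85)&(hsv[...,2]>40)
    W=cloud(d);v,u=np.where(m&(abs(W[...,2]-.06)<.006))
    P=np.array([at(d,a,b,.06)[:2] for a,b in zip(u,v)]) if len(u) else np.zeros((0,2))
    for g in guess:
        e=np.hypot(*(P-g).T);Q=P[(e>.02)&(e<.036)]
        if len(Q)>15: print('ring near',g,circ(Q))
E
python3 - <<'E'
from fit import *
G=[np.array([.544,-.0845]),np.array([.526,-.1727])]
for n in ['wrist','side','top']:
    d=shot(n);print(n);rings(d,G)
    if n=='wrist':
        W=cloud(d);z=W[...,2];hsv=cv2.cvtColor(d['pixels'],cv2.COLOR_BGR2HSV)
        p=robot.observe()['eef_pos'];c=np.hypot(W[...,0]-p[0],W[...,1]-p[1]);k=(c<.035)&(hsv[...,1]<60)&(z>.15)&(z<.21)
        h=np.median(z[k]);k&=abs(z-h)<.005;print('canister top h',h,k.sum())
        # contour of outer edge: max radius points on far side
        P=W[k][:,:2];hull=cv2.convexHull((P*1e4).astype(np.float32))[:,0]/1e4
        H=hull[np.hypot(*(hull-p[:2]).T)>.022];print('canister',circ(H,.027),circ(H))
go(.544,-.0845,.379)
E
```

```text
wrist
ring near [ 0.544  -0.0845] (array([ 0.5452, -0.0841,  0.0288]), np.float64(0.0007), 158)
ring near [ 0.526  -0.1727] (array([ 0.5271, -0.1724,  0.0284]), np.float64(0.0006), 221)
canister top h 0.19019006773089536 2718
canister (array([ 0.5441, -0.0688,  0.025 ]), np.float64(0.0002), 23) (array([ 0.5438, -0.0685,  0.0267]), np.float64(0.0002), 23)
side
top
ring near [ 0.526  -0.1727] (array([ 0.5261, -0.1742,  0.0281]), np.float64(0.0008), 25)
move [-1.23 -0.71 -0.04] yaw 0 | y-angle 29.8 pos [ 0.5441 -0.0703  0.3786] t 5.175 q6 -0.78 F [ 0.9  0.  -1.8] w 0.017 g 63.22758436203003 tilt [-3.e-04  5.e-04 -1.e+00]
```

Call:
apply_moves --pt "-0.7 -0.33 0 0 1.0" --pt "-1.4 -0.66 0 0 1.0" --pt "-1.4 -0.66 1.5 0 1.0" --pt "-1.4 -0.66 3.0 0 1.0" --pt "-1.4 -0.66 4.0 0 1.0" --pt "-1.4 -0.66 4.5 0 1.0" --pt "-1.4 -0.66 5.0 0 1.0" --pt "-1.4 -0.66 5.0 0 1.0"

```text
clock: 6.18
eef_pos: [0.5453, -0.0869, 0.3285]
eef_rot: [0.502, 0.865, -0.0, -0.0]
contact_force: [0.0, 0.4, -1.8]
width: 0.0169
grip_force: 63.2
```

```bash
python3 - <<'E'
from fit import *
go(.5452,-.0841,.289)
d=shot('side','s4.png');cv2.imwrite('pics/s4c.png',cv2.resize(d['pixels'][140:260,260:360],(500,600),interpolation=cv2.INTER_CUBIC))
go(.5452,-.0841,.289)
E
```

```text
move [0.25 0.13 3.95] yaw 0 | y-angle 29.7 pos [ 0.5453 -0.0869  0.3285] t 6.175 q6 -0.8 F [ 0.   0.4 -1.8] w 0.0169 g 63.18480134010315 tilt [-4.e-04  1.e-04 -1.e+00]
move [0.26 0.12 3.99] yaw 0 | y-angle 29.7 pos [ 0.5454 -0.087   0.3289] t 6.225 q6 -0.8 F [ 1.4 -0.  -2.3] w 0.0173 g 63.18670392036438 tilt [ 3.e-04 -1.e-04 -1.e+00]
```

View pics/s4c.png

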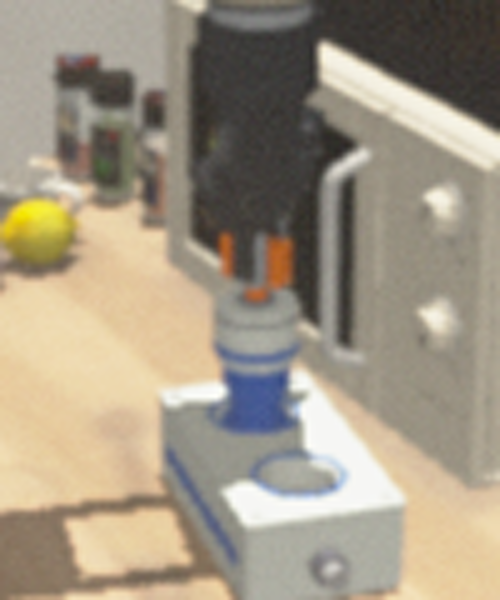

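The plug's lower end is inside the left bay, pixel (255,415) in the crop, upright and with no side force.

Call:
apply_moves --pt "0 0 0.7 0 1.0" --pt "0 0 1.4 0 1.0" --pt "0 0 1.8 0 1.0" --pt "0 0 1.8 0 1.0"

```text
clock: 6.72
eef_pos: [0.5451, -0.087, 0.3099]
eef_rot: [0.502, 0.865, -0.0, -0.001]
contact_force: [-0.6, -0.5, -2.8]
width: 0.0166
grip_force: 63.1
```

Call:
apply_moves --pt "0 0 0.4 0 1.0" --pt "0 0 0.7 0 1.0" --pt "0 0 0.9 0 1.0" --pt "0 0 1.1 0 1.0" --pt "0 0 1.1 0 1.0"

```text
clock: 7.35
eef_pos: [0.5451, -0.0869, 0.2991]
eef_rot: [0.502, 0.865, -0.0, -0.001]
contact_force: [-0.3, -0.3, -3.5]
width: 0.0171
grip_force: 63.1
```

Call:
apply_moves --pt "0 0 0.2 0 1.0" --pt "0 0 0.4 0 1.0" --pt "0 0 0.5 0 1.0" --pt "0 0 0.6 0 1.0" --pt "0 0 0.6 0 1.0"

```text
clock: 7.98
eef_pos: [0.5454, -0.087, 0.2937]
eef_rot: [0.502, 0.865, 0.0, 0.0]
contact_force: [0.2, 0.4, -1.2]
width: 0.017
grip_force: 63.2
```

Call:
apply_moves --pt "0 0 0.1 0 1.0" --pt "0 0 0.2 0 1.0" --pt "0 0 0.3 0 1.0" --pt "0 0 0.3 0 1.0"

```text
clock: 8.48
eef_pos: [0.5453, -0.087, 0.2905]
eef_rot: [0.502, 0.865, -0.0, -0.0]
contact_force: [0.4, -0.3, -1.5]
width: 0.0171
grip_force: 63.2
```

Call:
apply_moves --pt "0 0 0.05 0 1.0" --pt "0 0 0.1 0 1.0" --pt "0 0 0.15 0 1.0" --pt "0 0 0.15 0 1.0"

```text
clock: 8.98
eef_pos: [0.5454, -0.087, 0.2895]
eef_rot: [0.502, 0.865, -0.0, 0.0]
contact_force: [-0.8, 1.3, -0.0]
width: 0.0169
grip_force: 63.4
```

Call:
apply_moves --pt "0 0 0.05 0 1.0" --pt "0 0 0.05 0 1.0" --pt "0 0 0.05 0 1.0"

```text
clock: 9.35
eef_pos: [0.5454, -0.087, 0.2891]
eef_rot: [0.502, 0.865, 0.0, 0.0]
contact_force: [-1.0, -0.2, 3.7]
width: 0.0172
grip_force: 63.9
```

Call:
apply_moves --pt "0 0 0.05 0 1.0" --pt "0 0 0.1 0 1.0" --pt "0 0 0.1 0 1.0"

```text
clock: 9.72
eef_pos: [0.5456, -0.0871, 0.2887]
eef_rot: [0.502, 0.865, -0.0, 0.0]
contact_force: [-1.8, -0.1, 6.8]
width: 0.017
grip_force: 64.5
```

Call:
apply_moves --pt "0 0 0.1 0 1.0" --pt "0 0 0.15 0 1.0" --pt "0 0 0.15 0 1.0"

```text
clock: 10.1
eef_pos: [0.5457, -0.0871, 0.2881]
eef_rot: [0.502, 0.865, -0.0, 0.0]
contact_force: [-4.0, 0.4, 11.2]
width: 0.0172
grip_force: 65.0
```

```bash
cat >> fit.py <<'E'
def canister():
    d=shot('wrist');W=cloud(d);z=W[...,2];hsv=cv2.cvtColor(d['pixels'],cv2.COLOR_BGR2HSV)
    s=robot.observe();p=s['eef_pos'];c=np.hypot(W[...,0]-p[0],W[...,1]-p[1]);t=p[2]-.1885
    k=(c<.035)&(hsv[...,1]<60)&(abs(z-t)<.015)
    h=np.median(z[k]);k&=abs(z-h)<.004
    k2=(abs(z-.06)<.006)&(hsv[...,1]<50)&(np.hypot(W[...,0]-.536,W[...,1]+.13)<.1)
    hsv_o=(hsv[...,0]<18)&(hsv[...,1]>170)&(c<.04)&(abs(z-h-.042)<.012)
    print('canister top',round(h,4),k.sum(),'unit top',round(np.median(z[k2]),4),'bar top',round(np.median(z[hsv_o]),4),'tcp z',p[2],'F',np.round(s['contact_force'],1),s['clock'])
E
python3 -c "
from fit import *
canister()"
```

```text
canister top 0.1014 2640 unit top 0.0597 bar top 0.1421 tcp z 0.2881329978266821 F [-4.7  1.2 11.2] 10.15
```

Call:
apply_moves --pt "0 0 -0.15 0 1.0" --pt "0 0 -0.3 0 1.0" --pt "0 0 -0.45 0 1.0" --pt "0 0 -0.6 0 1.0" --pt "0 0 -0.6 0 1.0"

```text
clock: 10.78
eef_pos: [0.5452, -0.0869, 0.2917]
eef_rot: [0.502, 0.865, -0.0, -0.0]
contact_force: [0.6, -0.5, -2.2]
width: 0.0171
grip_force: 63.2
```

Call:
apply_moves --pt "0 0 -0.1 0 1.0" --pt "0 0 -0.2 0 1.0" --pt "0 0 -0.2 0 1.0"

```text
clock: 11.15
eef_pos: [0.5454, -0.087, 0.2943]
eef_rot: [0.502, 0.865, 0.0, 0.0]
contact_force: [0.9, 0.1, -2.2]
width: 0.0171
grip_force: 63.2
```

Call:
apply_moves --pt "0 0 -0.1 0 1.0" --pt "0 0 -0.2 0 1.0" --pt "0 0 -0.2 0 1.0"

```text
clock: 11.52
eef_pos: [0.5454, -0.087, 0.2964]
eef_rot: [0.502, 0.865, 0.0, 0.0]
contact_force: [-0.5, -0.2, -2.1]
width: 0.0169
grip_force: 63.2
```

Call:
apply_moves --pt "0 0 -0.1 0 1.0" --pt "0 0 -0.2 0 1.0" --pt "0 0 -0.2 0 1.0"

```text
clock: 11.9
eef_pos: [0.5451, -0.0869, 0.2978]
eef_rot: [0.502, 0.865, -0.0, -0.0]
contact_force: [-0.2, -0.4, -3.3]
width: 0.0169
grip_force: 63.0
```

Call:
apply_moves --pt "0 0 -0.1 0 1.0" --pt "0 0 -0.1 0 1.0"

```text
clock: 12.15
eef_pos: [0.5451, -0.0869, 0.2988]
eef_rot: [0.502, 0.865, -0.0, -0.0]
contact_force: [0.2, 0.2, -5.1]
width: 0.0171
grip_force: 62.8
```

Call:
apply_moves --pt "0 0 -0.1 0 1.0" --pt "0 0 -0.1 0 1.0"

```text
clock: 12.4
eef_pos: [0.5455, -0.087, 0.3005]
eef_rot: [0.502, 0.865, 0.0, 0.0]
contact_force: [-0.5, -0.1, -3.9]
width: 0.017
grip_force: 62.9
```

Call:
apply_moves --pt "0 0 -0.1 0 1.0" --pt "0 0 -0.2 0 1.0" --pt "0 0 -0.2 0 1.0"

```text
clock: 12.78
eef_pos: [0.5455, -0.087, 0.3027]
eef_rot: [0.502, 0.865, 0.0, 0.0]
contact_force: [-0.2, 0.5, -2.3]
width: 0.0168
grip_force: 63.1
```

Call:
apply_moves --pt "0 0 -0.1 0 1.0" --pt "0 0 -0.2 0 1.0" --pt "0 0 -0.2 0 1.0"

```text
clock: 13.15
eef_pos: [0.5455, -0.087, 0.3045]
eef_rot: [0.502, 0.865, 0.0, 0.0]
contact_force: [0.0, 0.0, -2.0]
width: 0.0172
grip_force: 63.1
```

```bash
python3 -c "
from fit import *
canister()"
```

```text
canister top 0.1161 2673 unit top 0.0597 bar top 0.1583 tcp z 0.3044696690778805 F [-0.7 -0.5 -1.5] 13.2
```

The left bay's catch gave way at about 5 N, with the canister up 15 mm, so it is the worn one. Next, the right bay.

Call:
apply_moves --pt "0 0 -1.5 0 1.0" --pt "0 0 -4.0 0 1.0" --pt "0 0 -5.5 0 1.0" --pt "-3.4 -2.97 -5.5 0 1.0" --pt "-6.1 -5.4 -5.5 0 1.0" --pt "-6.8 -5.95 -5.5 0 1.0" --pt "-6.8 -5.95 -5.5 0 1.0"

```text
clock: 14.08
eef_pos: [0.5273, -0.1758, 0.3596]
eef_rot: [0.503, 0.864, 0.0, 0.0]
contact_force: [-0.7, 0.3, -1.4]
width: 0.0166
grip_force: 63.2
```

```bash
python3 - <<'E'
from fit import *
d=shot('wrist','w5.png');rings(d,[np.array([.545,-.084]),np.array([.527,-.1725])])
W=cloud(d);z=W[...,2];hsv=cv2.cvtColor(d['pixels'],cv2.COLOR_BGR2HSV)
p=robot.observe()['eef_pos'];c=np.hypot(W[...,0]-p[0],W[...,1]-p[1]);k=(c<.035)&(hsv[...,1]<60)&(z>.15)&(z<.21)
h=np.median(z[k]);k&=abs(z-h)<.005
P=W[k][:,:2];H=cv2.convexHull((P*1e4).astype(np.float32))[:,0]/1e4;H=H[np.hypot(*(H-p[:2]).T)>.022];print('canister',h,circ(H))
go(.5273,-.1753,.29)
E
```

```text
ring near [ 0.545 -0.084] (array([ 0.5449, -0.0839,  0.0284]), np.float64(0.0006), 611)
ring near [ 0.527  -0.1725] (array([ 0.5272, -0.1721,  0.0284]), np.float64(0.0006), 294)
canister 0.17135064651886142 (array([ 0.5273, -0.173 ,  0.0268]), np.float64(0.0001), 25)
move [-0.01 -0.02  6.94] yaw 0 | y-angle 29.7 pos [ 0.5274 -0.1752  0.3594] t 14.125 q6 -0.97 F [-0.1  0.6 -1.7] w 0.0168 g 63.22410821914673 tilt [ 3.e-04  8.e-04 -1.e+00]
```

Call:
apply_moves --pt "0 0 1.2 0 1.0" --pt "0 0 2.0 0 1.0" --pt "0 0 2.6 0 1.0" --pt "0 0 3.2 0 1.0" --pt "0 0 3.2 0 1.0"

```text
clock: 14.75
eef_pos: [0.5271, -0.1753, 0.3264]
eef_rot: [0.502, 0.865, -0.0, -0.001]
contact_force: [0.7, 0.0, -2.2]
width: 0.0167
grip_force: 63.1
```

Call:
apply_moves --pt "0 0 0.7 0 1.0" --pt "0 0 1.3 0 1.0" --pt "0 0 1.7 0 1.0" --pt "0 0 1.7 0 1.0"

```text
clock: 15.25
eef_pos: [0.5271, -0.1755, 0.3095]
eef_rot: [0.502, 0.865, -0.0, -0.0]
contact_force: [0.6, -0.2, -1.4]
width: 0.017
grip_force: 63.3
```

Call:
apply_moves --pt "0 0 0.3 0 1.0" --pt "0 0 0.5 0 1.0" --pt "0 0 0.7 0 1.0" --pt "0 0 0.7 0 1.0"

```text
clock: 15.75
eef_pos: [0.5272, -0.1755, 0.3029]
eef_rot: [0.502, 0.865, -0.0, -0.0]
contact_force: [-0.7, -0.4, -1.2]
width: 0.0172
grip_force: 63.3
```

Call:
apply_moves --pt "0 0 0.15 0 1.0" --pt "0 0 0.3 0 1.0" --pt "0 0 0.4 0 1.0" --pt "0 0 0.4 0 1.0"

```text
clock: 16.25
eef_pos: [0.5272, -0.1755, 0.299]
eef_rot: [0.502, 0.865, -0.0, -0.0]
contact_force: [-0.1, -0.1, -0.4]
width: 0.0168
grip_force: 63.4
```

Call:
apply_moves --pt "0 0 0.15 0 1.0" --pt "0 0 0.3 0 1.0" --pt "0 0 0.3 0 1.0"

```text
clock: 16.62
eef_pos: [0.5271, -0.1754, 0.2957]
eef_rot: [0.502, 0.865, -0.0, -0.0]
contact_force: [0.0, 0.0, -1.6]
width: 0.0171
grip_force: 63.3
```

Call:
apply_moves --pt "0 0 0.15 0 1.0" --pt "0 0 0.3 0 1.0" --pt "0 0 0.4 0 1.0" --pt "0 0 0.4 0 1.0"

```text
clock: 17.12
eef_pos: [0.5272, -0.1755, 0.292]
eef_rot: [0.502, 0.865, -0.0, -0.0]
contact_force: [0.2, -0.3, -1.6]
width: 0.0169
grip_force: 63.3
```

Call:
apply_moves --pt "0 0 0.1 0 1.0" --pt "0 0 0.2 0 1.0" --pt "0 0 0.2 0 1.0"

```text
clock: 17.5
eef_pos: [0.5272, -0.1755, 0.2901]
eef_rot: [0.502, 0.865, -0.0, -0.0]
contact_force: [0.9, -0.6, -1.1]
width: 0.017
grip_force: 63.3
```

Call:
apply_moves --pt "0 0 0.1 0 1.0" --pt "0 0 0.2 0 1.0" --pt "0 0 0.2 0 1.0"

```text
clock: 17.88
eef_pos: [0.5275, -0.1756, 0.289]
eef_rot: [0.502, 0.865, 0.0, 0.0]
contact_force: [-1.4, 0.3, 4.1]
width: 0.0171
grip_force: 64.0
```

Call:
apply_moves --pt "0 0 0.1 0 1.0" --pt "0 0 0.1 0 1.0"

```text
clock: 18.12
eef_pos: [0.5276, -0.1756, 0.2886]
eef_rot: [0.502, 0.865, -0.0, 0.0]
contact_force: [-2.9, 1.0, 8.4]
width: 0.0169
grip_force: 64.6
```

Call:
apply_moves --pt "0 0 0.05 0 1.0" --pt "0 0 0.1 0 1.0" --pt "0 0 0.1 0 1.0"

```text
clock: 18.5
eef_pos: [0.5277, -0.1756, 0.2882]
eef_rot: [0.502, 0.865, -0.0, 0.0]
contact_force: [-3.9, 2.0, 9.9]
width: 0.0168
grip_force: 65.0
```

```bash
python3 -c "
from fit import *
canister()"
```

```text
canister top 0.1014 2652 unit top 0.0596 bar top 0.1421 tcp z 0.2882155079898411 F [-4.6  1.4 10.7] 18.55
```

Call:
apply_moves --pt "0 0 0.05 0 1.0" --pt "0 0 0.05 0 1.0"

```text
clock: 18.8
eef_pos: [0.5277, -0.1756, 0.288]
eef_rot: [0.502, 0.865, -0.0, 0.0]
contact_force: [-3.9, 2.3, 12.1]
width: 0.0172
grip_force: 65.2
```

Call:
apply_moves --pt "0 0 -0.15 0 1.0" --pt "0 0 -0.3 0 1.0" --pt "0 0 -0.45 0 1.0" --pt "0 0 -0.55 0 1.0" --pt "0 0 -0.55 0 1.0"

```text
clock: 19.42
eef_pos: [0.5272, -0.1755, 0.2905]
eef_rot: [0.502, 0.865, -0.0, -0.0]
contact_force: [0.4, 0.2, -1.0]
width: 0.0172
grip_force: 63.2
```

Call:
apply_moves --pt "0 0 -0.1 0 1.0" --pt "0 0 -0.1 0 1.0"

```text
clock: 19.68
eef_pos: [0.5273, -0.1755, 0.2921]
eef_rot: [0.502, 0.865, 0.0, -0.0]
contact_force: [-0.5, -0.0, -1.3]
width: 0.017
grip_force: 63.2
```

Call:
apply_moves --pt "0 0 -0.1 0 1.0" --pt "0 0 -0.1 0 1.0"

```text
clock: 19.92
eef_pos: [0.5273, -0.1755, 0.2933]
eef_rot: [0.502, 0.865, 0.0, 0.0]
contact_force: [0.2, 0.3, -2.2]
width: 0.0169
grip_force: 63.2
```

Call:
apply_moves --pt "0 0 -0.1 0 1.0" --pt "0 0 -0.1 0 1.0"

```text
clock: 20.18
eef_pos: [0.5273, -0.1755, 0.2943]
eef_rot: [0.502, 0.865, 0.0, 0.0]
contact_force: [0.3, 0.2, -1.5]
width: 0.0171
grip_force: 63.2
```

Call:
apply_moves --pt "0 0 -0.1 0 1.0" --pt "0 0 -0.1 0 1.0"

```text
clock: 20.42
eef_pos: [0.5274, -0.1755, 0.2953]
eef_rot: [0.502, 0.865, 0.0, 0.0]
contact_force: [-0.7, -0.2, -1.9]
width: 0.0169
grip_force: 63.2
```

Call:
apply_moves --pt "0 0 -0.1 0 1.0" --pt "0 0 -0.1 0 1.0"

```text
clock: 20.68
eef_pos: [0.5273, -0.1755, 0.2963]
eef_rot: [0.502, 0.865, 0.0, 0.0]
contact_force: [-0.2, 0.3, -1.4]
width: 0.0171
grip_force: 63.2
```

Call:
apply_moves --pt "0 0 -0.1 0 1.0" --pt "0 0 -0.1 0 1.0"

```text
clock: 20.92
eef_pos: [0.5272, -0.1755, 0.2967]
eef_rot: [0.502, 0.865, 0.0, -0.0]
contact_force: [1.3, 0.6, -4.5]
width: 0.017
grip_force: 62.8
```

Call:
apply_moves --pt "0 0 -0.1 0 1.0" --pt "0 0 -0.1 0 1.0"

```text
clock: 21.18
eef_pos: [0.5271, -0.1754, 0.2973]
eef_rot: [0.502, 0.865, 0.0, -0.0]
contact_force: [3.1, -1.5, -9.0]
width: 0.0171
grip_force: 62.2
```

Call:
apply_moves --pt "0 0 -0.1 0 1.0" --pt "0 0 -0.1 0 1.0"

```text
clock: 21.42
eef_pos: [0.527, -0.1753, 0.298]
eef_rot: [0.502, 0.865, 0.0, -0.001]
contact_force: [3.7, -0.6, -13.6]
width: 0.017
grip_force: 61.5
```

Call:
apply_moves --pt "0 0 0.02 0 1.0" --pt "0 0 0.02 0 1.0" --pt "0 0 0.02 0 1.0" --pt "0 0 0.02 0 1.0" --pt "0 0 0.02 0 1.0" --pt "0 0 0.02 0 1.0"

```text
clock: 22.18
eef_pos: [0.527, -0.1754, 0.2985]
eef_rot: [0.502, 0.865, -0.0, -0.001]
contact_force: [2.7, -1.3, -18.4]
width: 0.0172
grip_force: 61.0
```

Call:
apply_moves --pt "0 0 0 0 1.0" --pt "0 0 0 0 1.0" --pt "0 0 0 0 1.0" --pt "0 0 0 0 1.0" --pt "0 0 0 0 1.0" --pt "0 0 0 0 1.0"

```text
clock: 22.92
eef_pos: [0.5271, -0.1754, 0.2987]
eef_rot: [0.502, 0.865, -0.0, -0.0]
contact_force: [2.5, -1.0, -18.9]
width: 0.017
grip_force: 60.7
```

The force crept up while the arm settled. I'll ease back to about 12 N and hold.

Call:
apply_moves --pt "0 0 0.1 0 1.0" --pt "0 0 0.13 0 1.0" --pt "0 0 0.13 0 1.0" --pt "0 0 0.13 0 1.0"

```text
clock: 23.42
eef_pos: [0.5273, -0.1755, 0.298]
eef_rot: [0.502, 0.865, -0.0, -0.0]
contact_force: [-0.2, 0.0, -14.1]
width: 0.0166
grip_force: 61.5
```

Call:
apply_moves --pt "0 0 0 0 1.0" --pt "0 0 0 0 1.0"

```text
clock: 23.68
eef_pos: [0.5273, -0.1755, 0.2979]
eef_rot: [0.502, 0.865, -0.0, -0.0]
contact_force: [-0.3, 0.6, -12.3]
width: 0.0171
grip_force: 61.6
```

Call:
apply_moves --pt "0 0 0 0 1.0" --pt "0 0 0 0 1.0" --pt "0 0 0 0 1.0" --pt "0 0 0 0 1.0" --pt "0 0 0 0 1.0"

```text
clock: 24.3
eef_pos: [0.5273, -0.1755, 0.2978]
eef_rot: [0.502, 0.865, -0.0, -0.0]
contact_force: [0.2, 0.0, -11.7]
width: 0.017
grip_force: 61.7
```

Call:
apply_moves --pt "0 0 0 0 1.0" --pt "0 0 0 0 1.0" --pt "0 0 0 0 1.0" --pt "0 0 0 0 1.0" --pt "0 0 0 0 1.0"

```text
clock: 24.92
eef_pos: [0.5273, -0.1755, 0.2977]
eef_rot: [0.502, 0.865, -0.0, 0.0]
contact_force: [-0.0, 0.4, -11.5]
width: 0.0172
grip_force: 61.8
```

```bash
python3 -c "
from fit import *
canister()"
```

```text
canister top 0.1081 2708 unit top 0.0596 bar top 0.1516 tcp z 0.29772133582633653 F [ -0.7  -0.3 -12. ] 24.975
```

It held 12 N for over a second. Now press it back home.

Call:
apply_moves --pt "0 0 0.2 0 1.0" --pt "0 0 0.4 0 1.0" --pt "0 0 0.6 0 1.0" --pt "0 0 0.8 0 1.0" --pt "0 0 0.8 0 1.0"

```text
clock: 25.6
eef_pos: [0.5278, -0.1755, 0.2903]
eef_rot: [0.502, 0.865, 0.0, 0.001]
contact_force: [-1.2, 3.1, -0.6]
width: 0.0168
grip_force: 63.5
```

Call:
apply_moves --pt "0 0 0.1 0 1.0" --pt "0 0 0.1 0 1.0" --pt "0 0 0.1 0 1.0"

```text
clock: 25.98
eef_pos: [0.5278, -0.1756, 0.2893]
eef_rot: [0.502, 0.865, 0.0, 0.001]
contact_force: [-1.6, 3.4, 2.1]
width: 0.0166
grip_force: 63.8
```

Call:
apply_moves --pt "0 0 0.1 0 1.0" --pt "0 0 0.1 0 1.0" --pt "0 0 0.1 0 1.0"

```text
clock: 26.35
eef_pos: [0.5278, -0.1756, 0.2888]
eef_rot: [0.502, 0.865, 0.0, 0.001]
contact_force: [-2.6, 3.8, 5.6]
width: 0.0166
grip_force: 64.2
```

```bash
python3 -c "
from fit import *
canister()"
```

```text
canister top 0.1014 2672 unit top 0.0596 bar top 0.1427 tcp z 0.2888351963516798 F [-2.4  3.5  4.8] 26.4
```

Call:
apply_moves --pt "0 0 -0.08 0 1.0" --pt "0 0 -0.08 0 1.0" --pt "0 0 -0.08 0 2.5" --pt "0 0 -0.08 0 4.5" --pt "0 0 -0.08 0 5.0" --pt "0 0 -0.08 0 5.0"

```text
clock: 27.15
eef_pos: [0.5273, -0.1757, 0.2883]
eef_rot: [0.502, 0.865, -0.0, 0.0]
contact_force: [-0.5, 0.6, -0.2]
width: 0.0496
grip_force: 0.0
```

Call:
apply_moves --pt "0 0 -1 0 5.0" --pt "0 0 -3 0 5.0" --pt "0 0 -6 0 5.0" --pt "0 0 -10 0 5.0" --pt "0 0 -12 0 5.0" --pt "0 0 -12 0 5.0"

```text
clock: 27.9
eef_pos: [0.5278, -0.1758, 0.4108]
eef_rot: [0.502, 0.865, 0.0, 0.002]
contact_force: [0.2, -0.1, 0.0]
width: 0.0497
grip_force: 0.0
```

```bash
python3 - <<'E'
from fit import *
go(.5,-.17,.4)
d=shot('wrist','w9.png');W=cloud(d);z=W[...,2];hsv=cv2.cvtColor(d['pixels'],cv2.COLOR_BGR2HSV);c=np.hypot(W[...,0]-.527,W[...,1]+.1725)
k=(c<.035)&(hsv[...,1]<60)&(z>.09)&(z<.12);o=(c<.035)&(hsv[...,0]<18)&(hsv[...,1]>170)&(z>.11)
print('canister',np.median(z[k]),k.sum(),'bar top',np.percentile(z[o],[50,80]))
d=shot('side','s9.png')
cv2.imwrite('pics/f.png',np.hstack([cv2.imread('pics/w9.png'),d['pixels'][:,180:410]]))
E
```

```text
move [ 1.88 -2.14  1.07] yaw 0 | y-angle 29.7 pos [ 0.5278 -0.1758  0.4108] t 27.9 q6 -0.97 F [ 0.2 -0.1  0. ] w 0.0497 g 0.0 tilt [ 0.0043 -0.0021 -1.    ]
canister 0.10143270907116847 1439 bar top [0.14341158 0.14404787]
```

View pics/f.png

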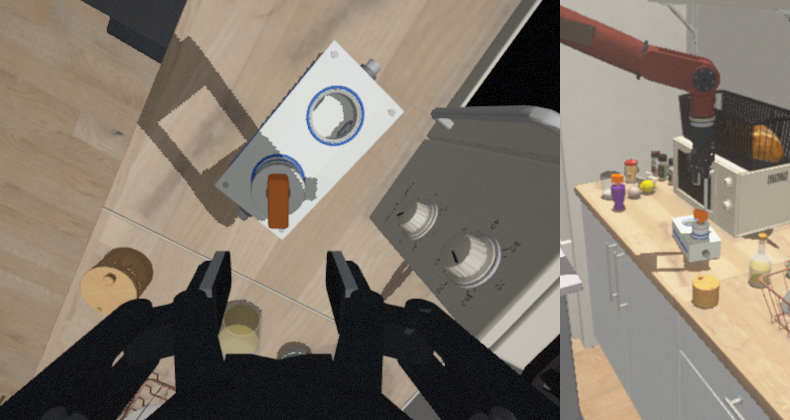

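The cartridge sits home and free in the right bay at (278,200), the left bay is empty at (335,115), and the bystanders are in place.

```bash
python3 -c "
from h import *
print(order.sign_off())"
```

```text
the job is handed in; nothing more can be done
None
```

The cartridge is home and let go in the right bay, which held a tug of about 12 N for over a second; the left bay's catch was the worn one (let go at about 5 N), and during the right-bay tug the wrist force briefly read 18.9 N, just over the 18 N limit, before I eased it back.

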